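# Back off the left-hand nut to its mark and draw the slotted washer

### The arm

A 7-joint arm with a two-finger parallel gripper is mounted at the origin on a cart in front of the work surface, level with it; the furniture and walls round the work are solid. World frame = base frame: x ahead of the robot, y to its left, z up, the work surface at z = 0. Lengths are in m, angles in rad, forces in N, time in s.
With the tool pointing down it reaches from about 0.4 to 0.875 m from the base axis. Payload 19.3 kg.
Tool frame: the origin (TCP) lies at the very end of the fingers, on their centre line; the grasp point (between the pads) lies 19 mm behind it; z points along the fingers, y is the line along which they close (so a half turn about z gives the same grasp; the last joint's range is limited). The gripper opens to 85 mm and grips with 20 to 120 N. Pads are 22 mm wide; open, the fingers measure 114 mm over their backs; the gripper's body (76 mm by 85 mm) begins 54 mm behind the grasp point. The pads swing forward as they close: fully open they stand 13 mm farther back than shut.
Start: joints at [-1.402, 0.521, -0.036, 1.599, 0.021, 1.021, -0.113], TCP at [0.148, 0.607, 0.231] pointing down, gripper open.
Joint ranges: [-2.91, 2.91], [-0.3, 2.13], [-1.5, 1.42], [0.17, 2.43], [-1.26, 4.41], [0.16, 1.93], [-2.52, 2.52]. Speed limits (rad/s): [1.89, 1.89, 2.39, 2.39, 3.01, 3.01, 3.01].

### API

Orientations are given as [roll, pitch, yaw] about the fixed x, y, z axes, in that order (R = Rz(yaw) Ry(pitch) Rx(roll)).
In Python, from cell import robot gives the robot as it stands.
- The arm moves only by the shell command python3 -m jog 'ROWS'. ROWS is JSON, a list of rows, each a list of 5 numbers: the shift along the tool's x, y, z scaled (see below), then the turn about the tool's z scaled (see below), then the closure, from -1 (fully open) to 1 (shut). A call has 1 to 10 rows; each row is the pose to reach, as a shift and turn from the pose commanded when the call began, along the tool's axes at that moment, turning the shorter way round; what a row does not reach only later rows make up. The controller multiplies each number of a shift by 15 cm and each number of a turn by 180 degrees. A row lasts 1/10 s, in which the tool goes at most 50 mm and 8.59 degrees, less where a joint would pass 70% of its speed; a pose out of reach is approached as far as the arm can. A call with a number of a shift or a turn outside -1 to 1 is refused whole. A call with a gripper value outside its range is refused whole. The fingers move at their own pace and stop on an object; the grip force is fixed at half the most. Time passes only in rows, so rows that repeat a pose let the fingers close. It gives the time, the measured TCP pose, the force, the opening and the grip force at its end, in the units of the state.
- robot.get_obs(): the state, without advancing time (a new reading comes with each control period).
- robot.read_camera(name): name is "scene" or "top" or "wrist"; returns a dict with "image" (480x640x3 uint8, red, green, blue), "fx", "fy", "cx", "cy" (pixels), "xyz" and "orientation" of the camera in the world. Camera axes: x right, y up, looking along -z (the intrinsics and any distortion apply to the point x, -y, -z); pixel columns grow to the right and rows downward; lengths in m; the calibration is good to about 2 mm. A picture is of the moment at which its call begins. There is no depth.
- robot.finish_job(): hands the job in; it is judged then, once.
Trained networks look in a picture, given as the dict that the camera call returned (one of the last four; its "shot" number tells which), for a name from the list of things; names that differ only in an ending like _2 or _b are one class to them, and where a whole thing is asked for, a point or a joint stands for the part that bears it (a point fixed in the world has none). Each returns a list of dicts, best first, with "score" (0 to 1); they miss things now and then, are a little off and sometimes report something else, mostly with a low value. They report only what shows in the picture. A call takes as long as a camera call. They do not tell look-alikes from the thing itself.
- robot.trace(picture, label): "pixels" (480x640 bool, what is visible of it) and "centre" ([row, column] in pixels, amid what is visible of it).
- robot.mark_of(picture, label): "centre" ([row, column] in pixels: a listed point, or the origin of a listed thing).
The state is a dict: "time": time; "joint_positions": joint angles; "qvel": joint speeds; "effort": joint torques, N m; "eef_pos": TCP position; "tool_rot": TCP orientation; "contact_force": force on the tool from outside, world axes, zero at the start; "torque": the same for the moment, N m; "gripper_width": opening from 0.0 (shut) to 1.0 (fully open); "finger_force": force on a finger pad.
Only numpy, scipy, OpenCV 4.12 (cv2) and the standard library are available. Lean on these libraries where they do the work, as an engineer would, in place of code of your own. Each camera call takes 0.05 s, during which the arm holds its last target. There are 200 camera calls.

### The job

Release the two rings on the green holding fixture. The knurled nut has a left-hand thread, so unscrew it clockwise (seen from above) until the red line engraved in it first comes round to the red line on the fixture's index post, and leave it there; then slide the slotted washer by its orange grip, flat and without lifting it, off the rings onto the rest plate beside them, so that the whole disc lies on the plate. Leave the rings where they are and let go of everything.

Things in the scene. Friction and masses are not known exactly. Their poses are not given: they have to be found in the camera images.
- fixture: Green holding fixture screwed to the table, base 212 x 92 x 20 mm. Origin on the spindle axis at table level, z up; +x points from the axis along the rest plate, the way the washer is drawn off. Stacked round the axis: seat to z = 40 mm, two rings to 68, washer to 76, nut to 106. All x, y, z below are in this frame. On the -x side stands the index post (16 x 18 mm, 70 mm high).
- index_mark (a point): Inner end (towards the nut) of the red line along x on top of the index post: x = -42, y = 0, z = 70 mm. The post fills x = -58 to -42 mm.
- rest_centre (a point): Centre of the top of the aluminium rest plate: x = 94, y = 0, z = 67.5 mm, 0.5 mm below the top of the rings. The plate covers x = 37 to 151, y = -37 to 37 mm; between rings and plate is a gap of 5 mm.
- nut (a joint): Turn of the nut in rad: 0 tight (as at the start), growing clockwise seen from above. Left-hand thread: clockwise loosens it and lifts it 4 mm a turn; anticlockwise it is hard up at 0; a stop keeps it on at 6.8. It stays where left; turning takes about 0.2 N m. At the start its line is 4.6 to 6.0 rad of clockwise turn (3/4 to almost 1 turn) away from the index: a regrasp is needed.
- nut_mark (a point): Point on the red line engraved as a radius in the nut's top face, 13 mm from the axis, at the top of the nut. The point's x axis points outward along the line, z up. The line is at the index when it points along fixture -x.
- nut_centre (a point): Centre of the top of the nut: a closed knurled steel cap nut, 32 mm diameter, 30 mm high, a dark groove round it (sign of a left-hand thread). Its collar below, 26 mm diameter, 2 mm deep, locks the washer until the nut has risen 2 mm. The washer lies right under it: keep fingertips above z = 77 mm, and finger backs within 50 mm of the axis or lifted clear of the orange grip.
- washer: Loose dark slotted C-washer, 60 mm diameter, 8 mm thick, 100 to 200 g, on the upper ring round the 16 mm stud. Origin at the centre of its underside, z up, +x along its stem; at the start its axes are the fixture's. Its 18 mm slot opens to -x, so it comes off towards +x; it must move 38 mm to leave the stud and 67 mm to lie wholly on the plate. A 28 mm recess in its top holds the nut's collar.
- washer_grip (a point): Centre of the top of the washer's orange upright grip, a block 14 mm (washer x) by 18 mm (y), reaching 27 mm above the washer's underside, 60 mm from the washer's centre at +x. Pinch it across y from above; its sides are free down to the rest plate. The stem to it is 16 mm wide, 7 mm thick.
- ring_2: Upper ring, brass, 64 mm outside, 34 mm bore, 14 mm high, z = 54 to 68 mm, loose on a 32 mm pilot. Origin at the centre of its underside.
- ring_1: Lower ring, steel, same sizes, z = 40 to 54 mm. Origin at the centre of its underside.
Things that resemble listed ones, but are neither listed nor needed, are in the scene too. Leave any blue or brown look-alike of the washer alone.

How it is judged:
On the way, in this order (a step that is already met when the one before it is completed fails the run):
1. the nut has been unscrewed clockwise until its line stands at the index line, the washer still under it (value of joint nut above 4 rad and y of nut_mark in the frame of fixture between -0.0042 and 0.0042 m and x of nut_mark in the frame of fixture below 0 m and x of washer in the frame of fixture below 0.01 m), for 0.2 s.
2. the washer is being slid flat across the rings, half way to the plate (x of washer in the frame of fixture above 0.03 m and z of washer in the frame of fixture below 0.073 m), for 0.05 s.
At the end, for the whole second after the job is handed in: The nut's line stands within 4.2 mm (18 degrees) of the index line; the washer lies flat, at rest and released on the rest plate, its centre 66 to 125 mm from the spindle axis and within 15 mm of the plate's middle line; both rings are within 4 mm of where they were (value of joint nut above 4 rad and y of nut_mark in the frame of fixture between -0.0042 and 0.0042 m and x of nut_mark in the frame of fixture below 0 m and x of washer in the frame of fixture between 0.066 and 0.125 m and y of washer in the frame of fixture between -0.015 and 0.015 m and z of washer in the frame of fixture between 0.065 and 0.07 m and angle between washer's own z axis and vertical below 0.06 rad and linear speed of washer below 0.02 m/s and distance of each of ring_1, ring_2 from where it was at the start of the episode below 0.004 m); the robot touches nothing.
It fails at once if the washer was lifted more than 10 mm or tipped instead of being slid (z of washer in the frame of fixture above 0.078 m or angle between washer's own z axis and vertical above 0.3 rad).
It fails at once if a ring was dragged or lifted off its seat (distance of any of ring_1, ring_2 from where it was at the start of the episode above 0.008 m).
It also fails if it takes over 67 s, if anything falls off the work surface, if the arm or the gripper's body presses on something with over 40 N, if the wrist force passes 120 N, or if a joint passes its speed limit or range.

## Working session

There is one attempt and no reset: what is moved stays moved. The work goes in short steps, Python scripts to look and compute and a shell command to move; the robot and the scene stay as the last step left them, time stands still between calls to the robot, and variables do not carry over. Pictures are saved under pics/ and viewed, at most 12 in all, crops included, and the job is handed in when it is done.

```bash
mkdir -p pics; ls
cat > h.py <<'E'
import numpy as np, cv2
from scipy.spatial.transform import Rotation as R
from cell import robot
def save(p,n,crop=None,scale=1):
    im=p["image"][:,:,::-1]
    if crop: r0,r1,c0,c1=crop; im=im[r0:r1,c0:c1]
    if scale!=1: im=cv2.resize(im,None,fx=scale,fy=scale,interpolation=cv2.INTER_CUBIC)
    cv2.imwrite("pics/"+n,im)
def rot(o):
    o=np.array(o,float)
    return o if o.shape==(3,3) else R.from_euler('xyz',o).as_matrix()
def ray(p,rc):
    r,c=rc; d=np.array([(c-p["cx"])/p["fx"],-(r-p["cy"])/p["fy"],-1.])
    return np.array(p["xyz"]),rot(p["orientation"])@d
def onz(p,rc,z):
    o,d=ray(p,rc); return o+d*(z-o[2])/d[2]
def proj(p,X):
    v=rot(p["orientation"]).T@(np.array(X)-p["xyz"]); return np.array([p["cy"]-p["fy"]*v[1]/-v[2],p["cx"]+p["fx"]*v[0]/-v[2]])
def tri(a,ra,b,rb):
    o1,d1=ray(a,ra);o2,d2=ray(b,rb)
    s=np.linalg.lstsq(np.c_[d1,-d2],o2-o1,rcond=None)[0]
    x,y=o1+s[0]*d1,o2+s[1]*d2
    return (x+y)/2,np.linalg.norm(x-y)
E
python3 - <<'E'
from h import *
S=robot.read_camera("scene");T=robot.read_camera("top")
print({k:v for k,v in S.items() if k!="image"},{k:v for k,v in T.items() if k!="image"})
cv2.imwrite("pics/a.png",cv2.resize(np.vstack([S["image"],T["image"]])[:,:,::-1],(400,600)) ) if 0 else (save(S,"s.png"),save(T,"t.png"))
for n in ["fixture","index_mark","rest_centre","nut_mark","nut_centre","washer","washer_grip","ring_2"]:
    for nm,p in(("S",S),("T",T)):
        print(n,nm,[(round(x["score"],2),np.round(x["centre"],1).tolist()) for x in robot.mark_of(p,n)[:4]])
o=robot.get_obs();print(o["eef_pos"],o["tool_rot"],o["time"])
E
```

```text
pics
{'fx': 567.4344814157452, 'fy': 567.4344814157452, 'cx': 323.8238577130568, 'cy': 240.2797202626992, 'xyz': array([-0.0940848 ,  0.62347728,  0.49368405]), 'orientation': array([ 1.07352335, -0.02507652, -2.13643709]), 'shot': 1} {'fx': 530.2410375729257, 'fy': 530.2410375729257, 'cx': 319.54743306444897, 'cy': 241.77298835783435, 'xyz': array([0.49830671, 0.19367814, 1.10572437]), 'orientation': array([ 0.05575838,  0.01897975, -1.58390338]), 'shot': 2}
fixture S [(0.87, [293.9, 352.2]), (0.18, [268.1, 357.4])]
fixture T []
index_mark S []
index_mark T [(0.61, [285.4, 309.9])]
rest_centre S [(0.98, [240.5, 402.2]), (0.73, [296.2, 353.6]), (0.23, [281.3, 358.3])]
rest_centre T []
nut_mark S [(0.88, [238.2, 350.7])]
nut_mark T [(0.53, [277.4, 328.5])]
nut_centre S [(0.8, [241.0, 360.0])]
nut_centre T [(0.6, [279.7, 335.4])]
washer S [(0.93, [352.0, 218.4]), (0.75, [265.0, 360.5]), (0.54, [238.9, 394.7])]
washer T [(0.98, [281.7, 333.6]), (0.88, [287.6, 224.2]), (0.77, [212.3, 422.8])]
washer_grip S [(0.97, [232.6, 388.8]), (0.74, [314.1, 248.9]), (0.58, [207.4, 406.2])]
washer_grip T [(0.88, [274.1, 250.7]), (0.64, [277.1, 369.0]), (0.61, [188.4, 449.8])]
ring_2 S [(0.96, [270.5, 361.3]), (0.65, [279.5, 356.2])]
ring_2 T [(0.7, [278.0, 334.0])]
[0.14785721 0.60725606 0.23129354] [3.14158853e+00 1.43662586e-05 2.90279343e+00] 0.9
```

View pics.

View pics/s.png

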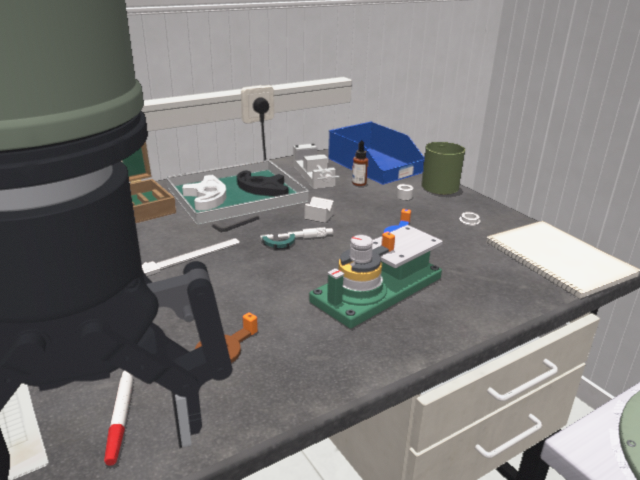

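View pics/t.png

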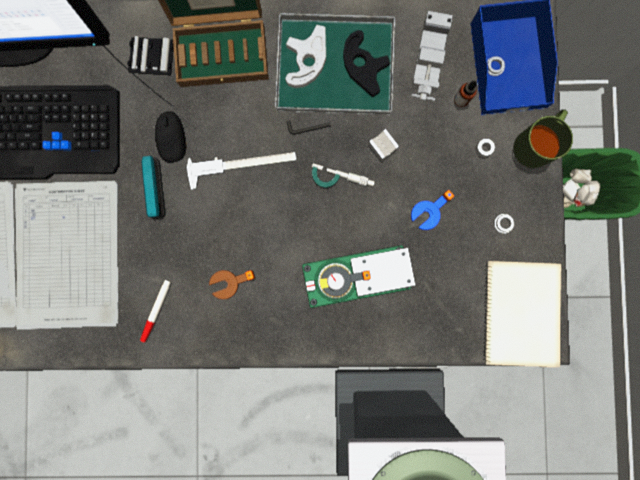

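```bash
cat >> h.py <<'E'
from scipy.optimize import least_squares
PTS={"index_mark":[-.042,0,.07],"rest_centre":[.094,0,.0675],"nut_centre":[0,0,.106],"washer_grip":[.06,0,.095],"fixture":[0,0,0]}
def fx2w(f,X):
    c,s=np.cos(f[2]),np.sin(f[2]); X=np.array(X); return np.array([f[0]+c*X[0]-s*X[1],f[1]+s*X[0]+c*X[1],X[2]])
def fitfix(obs,f0):  # obs: (pic, name/XYZ, rc)
    def res(f): return np.concatenate([proj(p,fx2w(f,PTS[n] if isinstance(n,str) else n))-rc for p,n,rc in obs])
    s=least_squares(res,f0,loss="soft_l1",f_scale=2.); return s.x,res(s.x).reshape(-1,2)
E
python3 - <<'E'
from h import *
S=robot.read_camera("scene");T=robot.read_camera("top")
obs=[(S,"fixture",[293.9,352.2]),(S,"rest_centre",[240.5,402.2]),(S,"nut_centre",[241,360]),(S,"washer_grip",[232.6,388.8]),
(T,"index_mark",[285.4,309.9]),(T,"nut_centre",[279.7,335.4]),(T,"washer_grip",[275,366.5])]
f0=np.r_[onz(T,[279.7,335.4],.106)[:2],-1.45]
f,r=fitfix(obs,f0);print(f0,f);print(r.round(1))
for n in PTS:print(n,proj(S,fx2w(f,PTS[n])).round(0),proj(T,fx2w(f,PTS[n])).round(0))
m=onz(T,[277.4,328.5],.106)-fx2w(f,[0,0,.106]);print("mark ang in fixture",np.arctan2(m[1],m[0])-f[2])
im=np.vstack([cv2.resize(T["image"][235:320,290:425],(540,340),interpolation=cv2.INTER_CUBIC)]);cv2.imwrite("pics/t2.png",im[:,:,::-1])
E
```

```text
[ 0.48252726  0.18305082 -1.45      ] [ 0.48207353  0.18425229 -1.41976233]
[[ 5.6  4. ]
 [ 2.1 -0.8]
 [-2.3 -0. ]
 [ 0.8 -0.9]
 [-2.2  3.4]
 [ 0.3 -0.6]
 [-0.3 -0.6]]
index_mark [269. 338.] [283. 313.]
rest_centre [243. 401.] [272. 382.]
nut_centre [239. 360.] [280. 335.]
washer_grip [233. 388.] [275. 366.]
fixture [299. 356.] [279. 334.]
mark ang in fixture 2.591620875035063
```

View pics/t2.png

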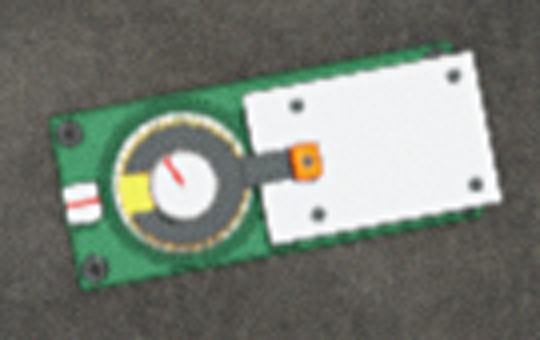

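Taken for the wanted washer could be: the dark one under the nut on the fixture (T 282,334; grip 275,366), the blue one (T 212,425) and the brown one (T 285,225). The crop confirms the dark one, whose stem and orange grip point to the plate. The nut's red line points up-left, roughly 110° from fixture +x, so about 5.1 rad of clockwise turn is needed.

```bash
python3 -m jog '[[-0.94,-0.74,0,0,-1],[-0.94,-0.74,0,0,-1],[-0.94,-0.74,0,0,-1],[-0.94,-0.74,0,0,-1],[-0.94,-0.74,0,0,-1]]'
python3 -m jog '[[-0.94,-0.74,0,0,-1],[-0.94,-0.74,0,0,-1],[-0.94,-0.74,0,0,-1],[-0.94,-0.74,0,0,-1],[-0.94,-0.74,0,0,-1]]'
python3 -m jog '[[-0.94,-0.74,0,0,-1],[-0.94,-0.74,0,0,-1],[-0.94,-0.74,0,0,-1],[-0.94,-0.74,0,0,-1],[-0.94,-0.74,0,0,-1]]'
python3 - <<'E'
from h import *
o=robot.get_obs();print(np.round(o["joint_positions"],3))
W=robot.read_camera("wrist");save(W,"w1.png");print({k:v for k,v in W.items() if k!="image"})
for n in ["index_mark","rest_centre","nut_mark","nut_centre","washer_grip"]:
    print(n,[(round(x["score"],2),np.round(x["centre"],1).tolist()) for x in robot.mark_of(W,n)[:3]],proj(W,fx2w([.482,.1842,-1.42],PTS.get(n,[0,0,.106]))).round(0))
E
```

```text
time: 1.5
eef_pos: [0.2618, 0.4628, 0.2317]
tool_rot: [-3.141, 0.001, 2.897]
contact_force: [-0.1, 1.6, 0.3]
gripper_width: 1.006
finger_force: 0.0
time: 2.0
eef_pos: [0.3717, 0.3219, 0.2316]
tool_rot: [-3.141, 0.001, 2.898]
contact_force: [-0.4, 1.1, 0.6]
gripper_width: 0.998
finger_force: 0.0
time: 2.5
eef_pos: [0.4821, 0.181, 0.2313]
tool_rot: [-3.141, 0.001, 2.898]
contact_force: [-0.3, 0.6, -0.3]
gripper_width: 1.002
finger_force: 0.0
[-0.567  0.349  0.118  1.893 -0.05   0.903  0.903]
{'fx': 347.73414160799945, 'fy': 347.73414160799945, 'cx': 318.4261609918772, 'cy': 236.85771409808342, 'xyz': array([0.40383824, 0.20024136, 0.3742121 ]), 'orientation': array([-3.19130487e-01, -2.42875985e-04,  1.32846014e+00]), 'shot': 5}
index_mark [(0.78, [193.5, 361.0]), (0.26, [235.3, 332.7])] [197. 366.]
rest_centre [(0.59, [252.8, 229.0])] [251. 230.]
nut_mark [(0.7, [235.6, 330.9])] [226. 322.]
nut_centre [(0.69, [224.7, 319.9])] [226. 322.]
washer_grip [(0.9, [175.1, 492.3]), (0.83, [250.6, 253.9])] [248. 257.]
```

View pics/w1.png

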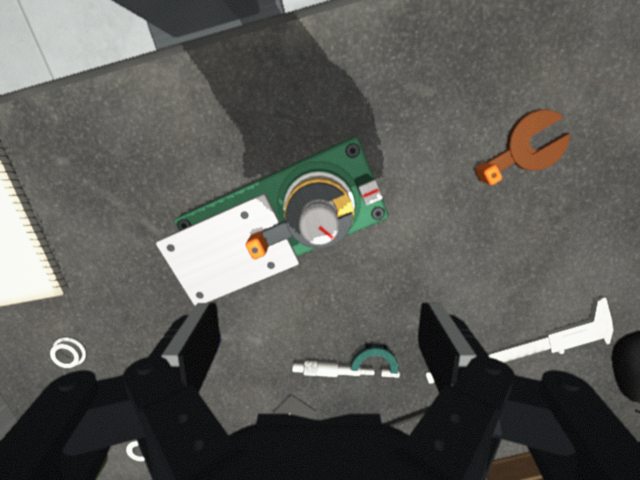

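Run:
```python
from h import *
W=robot.read_camera("wrist");T=robot.read_camera("top")
obs=[(W,"index_mark",[193.5,361]),(W,"rest_centre",[252.8,229]),(W,"nut_centre",[225,319.9]),(W,"washer_grip",[250.6,255]),]
# plate corners in the wrist image by fixture coordinates
obs+=[(W,[.037,-.037,.0675],[196,263]),(W,[.151,-.037,.0675],[241,156]),(W,[.151,.037,.0675],[304,199])]
f,r=fitfix(obs,[.482,.184,-1.42]);print(f);print(r.round(1))
c=onz(W,[225,319.9],.106)
for q in ([235.6,330.9],[237.5,332]):
    m=onz(W,q,.106)-fx2w(f,[0,0,.106]);a=np.arctan2(m[1],m[0])-f[2];print(np.hypot(*m[:2]),np.degrees(a))
# red line pixels
im=W["image"].astype(int);k=(im[...,0]>150)&(im[...,1]<110)&(im[...,2]<110);rr,cc=np.nonzero(k)
s=(abs(rr-232)<16)&(abs(cc-325)<18)
P=np.array([onz(W,(a,b),.106)-fx2w(f,[0,0,.106]) for a,b in zip(rr[s],cc[s])])[:,:2]
d=np.linalg.svd(P-P.mean(0))[2][0];d*=np.sign(d@P.mean(0));print(len(P),P.mean(0),np.degrees(np.arctan2(d[1],d[0])-f[2]),np.degrees(np.arctan2(*P.mean(0)[::-1])-f[2]))
o=robot.get_obs();d=fx2w(f,[0,0,0])[:2]-o["eef_pos"][:2];y=o["tool_rot"][2]
print("tool dxy scaled",(d@[np.cos(y),np.sin(y)])/.15,(d@[np.sin(y),-np.cos(y)])/.15,o["eef_pos"])
```

```text
[ 0.47718877  0.18637572 -1.37739152]
[[ 0.7  1.4]
 [ 0.2 -0.5]
 [-0.5 -0.5]
 [-1.6  0.5]
 [-3.1  1.2]
 [ 2.1 -0.3]
 [ 3.  -2.4]]
0.013224831035377933 110.49936254157164
0.01502615542562969 108.56878755128443
37 [ 0.00886943 -0.00156458] 114.91903354803068 68.9146151425291
tool dxy scaled 0.018826147639092766 0.007921720980373689 [0.47965427 0.18455698 0.23135648]
```

Run:
```python
from h import *
W=robot.read_camera("wrist");T=robot.read_camera("top");S=robot.read_camera("scene")
ow=[(W,"index_mark",[193.5,361]),(W,"rest_centre",[252.8,229]),(W,"nut_centre",[225,319.9]),(W,"washer_grip",[250.6,255]),
(W,[.037,-.037,.0675],[196,263]),(W,[.151,-.037,.0675],[241,156]),(W,[.151,.037,.0675],[304,199]),(W,[.037,.037,.0675],[265,299])]
ot=[(T,[.037,.037,.0675],[259.25,350.75]),(T,[.151,.037,.0675],[248,408.25]),(T,[.151,-.037,.0675],[285.25,415.25]),(T,[.037,-.037,.0675],[296,357.75]),
(T,[-.05,0,.07],[286,310.75]),(T,"nut_centre",[280.5,335.7]),(T,"washer_grip",[275.3,366.7])]
for o in(ow,ot,ow+ot):
    f,r=fitfix(o,[.482,.184,-1.42]);print(f);print(r.round(1).tolist())
```

```text
[ 0.47776159  0.18573948 -1.38035781]
[[1.3, 1.3], [0.4, -0.6], [0.0, -0.7], [-1.3, 0.3], [-2.8, 1.2], [2.2, -0.5], [3.1, -2.7], [-1.9, 0.8]]
[ 0.47962772  0.18224055 -1.39865922]
[[-0.5, -0.0], [-0.0, -0.2], [0.1, 0.2], [0.1, 0.1], [-0.4, -0.3], [0.7, 0.2], [0.0, 0.1]]
[ 0.47831891  0.18511925 -1.38585277]
[[2.3, 0.8], [0.6, -1.3], [0.8, -1.2], [-0.9, -0.3], [-2.4, 0.8], [2.0, -1.2], [3.1, -3.7], [-1.3, 0.0], [-0.0, -1.8], [-0.3, -2.1], [-0.3, -1.2], [0.5, -1.2], [0.6, -1.7], [1.5, -1.4], [0.3, -1.4]]
```

```bash
python3 -m jog '[[0,0,0,0,-0.1],[0,0,0,0,-0.1],[0,0,0,0,-0.1],[0,0,0.2,0,-0.1],[0,0,0.4,0,-0.1],[0,0,0.6,0,-0.1],[0,0,0.75,0,-0.1],[0,0,0.75,0,-0.1]]'
python3 - <<'E'
from h import *
o=robot.get_obs();print(np.round(o["joint_positions"],3),o["eef_pos"],o["contact_force"],o["gripper_width"])
S=robot.read_camera("scene");W=robot.read_camera("wrist")
cv2.imwrite("pics/c1.png",np.hstack([cv2.resize(S["image"][150:330,260:460],(400,360)),cv2.resize(W["image"],(400,300)).copy() if 0 else cv2.copyMakeBorder(cv2.resize(W["image"],(400,300)),0,60,0,0,cv2.BORDER_CONSTANT)])[:,:,::-1])
E
```

```text
time: 3.85
eef_pos: [0.4788, 0.183, 0.1165]
tool_rot: [-3.139, -0.003, 2.903]
contact_force: [-0.6, 0.5, 0.2]
gripper_width: 0.552
finger_force: 0.0
[-0.549  0.515  0.091  1.994 -0.075  0.64   0.922] [0.47875413 0.18301327 0.11653383] [-0.55436676  0.5263535   0.24052983] 0.5518037046127614
```

View pics/c1.png

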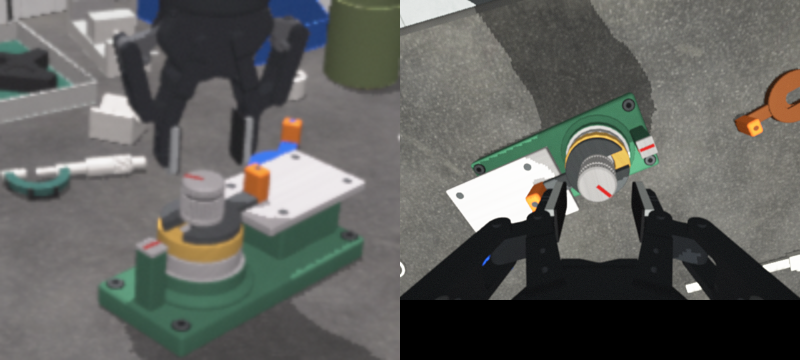

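The fingers stand centred over the nut (left view, nut top near 200,180), well inside the orange grip, and the line points as measured. Next I descend to z ≈ 81 mm and close.

```bash
python3 -m jog '[[0,0,0.12,0,-0.1],[0,0,0.235,0,-0.1],[0,0,0.235,0,-0.1],[0,0,0.235,0,-0.1]]'
python3 -m jog '[[0,0,0,0,1],[0,0,0,0,1],[0,0,0,0,1],[0,0,0,0,1],[0,0,0,0,1],[0,0,0,0,1]]'
python3 -m jog '[[0,0,0,0.02,1],[0,0,0,0.06,1],[0,0,-0.001,0.1,1],[0,0,-0.002,0.14,1],[0,0,-0.002,0.18,1],[0,0,-0.002,0.2,1],[0,0,-0.002,0.2,1]]'
python3 - <<'E'
from h import *
o=robot.get_obs();print(np.round(o["joint_positions"],3),o["contact_force"],o["torque"])
S=robot.read_camera("scene");save(S,"c2.png",(150,330,260,460),3)
E
```

```text
time: 4.35
eef_pos: [0.4806, 0.1838, 0.0848]
tool_rot: [3.141, 0.001, 2.903]
contact_force: [-0.4, -0.2, 0.1]
gripper_width: 0.548
finger_force: 0.0
time: 4.95
eef_pos: [0.4802, 0.182, 0.085]
tool_rot: [-3.14, 0.001, 2.901]
contact_force: [-4.8, -11.6, 15.7]
gripper_width: 0.353
finger_force: 58.1
time: 5.65
eef_pos: [0.4807, 0.1826, 0.0853]
tool_rot: [3.141, 0.001, 2.271]
contact_force: [-2.8, -11.3, 11.8]
gripper_width: 0.349
finger_force: 58.9
[-0.667  0.585  0.255  2.017 -0.26   0.569  0.467] [ -2.76457097 -11.27985598  11.83944512] [-2.09828637  0.12770876 -0.06224463]
```

View pics/c2.png

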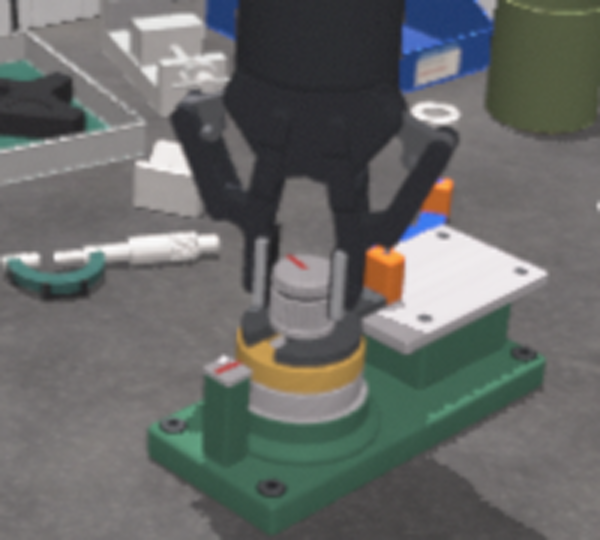

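The image shows both pads on the nut, clear of the orange grip and the washer, and the red line has come round with the turn. I continue.

```bash
python3 -m jog '[[0,0,-0.001,0.045,1],[0,0,-0.001,0.09,1],[0,0,-0.002,0.135,1],[0,0,-0.002,0.18,1],[0,0,-0.003,0.225,1],[0,0,-0.003,0.27,1],[0,0,-0.004,0.315,1],[0,0,-0.004,0.315,1]]'
python3 -m jog '[[0,0,-0.001,0.045,1],[0,0,-0.001,0.09,1],[0,0,-0.002,0.135,1],[0,0,-0.002,0.18,1],[0,0,-0.003,0.225,1],[0,0,-0.003,0.27,1],[0,0,-0.004,0.3,1],[0,0,-0.004,0.3,1],[0,0,-0.004,0.3,1]]'
python3 - <<'E'
from h import *
o=robot.get_obs();print(np.round(o["joint_positions"],3),o["contact_force"],o["torque"],o["tool_rot"])
E
```

```text
time: 6.5
eef_pos: [0.4818, 0.1826, 0.086]
tool_rot: [3.138, -0.001, 1.278]
contact_force: [4.2, -11.1, 8.5]
gripper_width: 0.351
finger_force: 59.2
time: 7.4
eef_pos: [0.4823, 0.1817, 0.0867]
tool_rot: [3.139, -0.004, 0.34]
contact_force: [7.7, -16.6, 6.4]
gripper_width: 0.351
finger_force: 59.4
[-1.015  0.728  0.777  2.032 -0.796  0.706 -0.954] [  7.71606603 -16.58720502   6.41761481] [-3.87466057 -1.80750644 -0.1558696 ] [ 3.13882067 -0.0041432   0.34020156]
```

```bash
python3 -m jog '[[0,0,0,0,-0.1],[0,0,0,0,-0.1],[0,0,0,0,-0.1],[0,0,0,0,-0.1]]'
python3 -m jog '[[0,0,0,-0.045,-0.1],[0,0,0,-0.09,-0.1],[0,0,0,-0.135,-0.1],[0,0,0,-0.18,-0.1],[0,0,0,-0.225,-0.1],[0,0,0,-0.27,-0.1],[0,0,0,-0.315,-0.1],[0,0,0,-0.36,-0.1],[0,0,0,-0.4,-0.1],[0,0,0,-0.4,-0.1]]'
python3 -m jog '[[0,0,0,-0.045,-0.1],[0,0,0,-0.09,-0.1],[0,0,0,-0.135,-0.1],[0,0,0,-0.18,-0.1],[0,0,0,-0.225,-0.1],[0,0,0,-0.27,-0.1],[0,0,0,-0.315,-0.1],[0,0,0,-0.36,-0.1],[0,0,0,-0.4,-0.1],[0,0,0,-0.4,-0.1]]'
python3 - <<'E'
from h import *
o=robot.get_obs();print(np.round(o["joint_positions"],3),o["eef_pos"],o["contact_force"],o["tool_rot"])
W=robot.read_camera("wrist");S=robot.read_camera("scene")
cv2.imwrite("pics/c3.png",np.hstack([cv2.resize(S["image"][180:300,300:430],(390,360)),cv2.resize(W["image"][200:380,220:420],(400,360))])[:,:,::-1])
for p in(W,S):print([(round(x["score"],2),np.round(x["centre"],1).tolist()) for n in("nut_centre","nut_mark") for x in robot.mark_of(p,n)[:1]])
E
```

```text
time: 7.8
eef_pos: [0.48, 0.1841, 0.0853]
tool_rot: [-3.141, -0.0, 0.343]
contact_force: [-0.3, -0.0, -0.0]
gripper_width: 0.55
finger_force: 0.0
time: 8.8
eef_pos: [0.4802, 0.1837, 0.0853]
tool_rot: [3.142, -0.001, 1.601]
contact_force: [-0.1, 0.3, -0.4]
gripper_width: 0.546
finger_force: 0.0
time: 9.8
eef_pos: [0.48, 0.1835, 0.085]
tool_rot: [-3.141, -0.001, 2.854]
contact_force: [0.5, 0.1, -1.2]
gripper_width: 0.55
finger_force: 0.0
[-0.553  0.57   0.097  2.011 -0.098  0.565  0.896] [0.47998672 0.1834515  0.0849935 ] [ 0.47440962  0.13936995 -1.1672094 ] [-3.14148337e+00 -5.05307925e-04  2.85397912e+00]
[(0.61, [336.4, 315.6]), (0.7, [336.4, 283.3])]
[(0.65, [240.6, 362.3]), (0.79, [240.1, 368.1])]
```

View pics/c3.png

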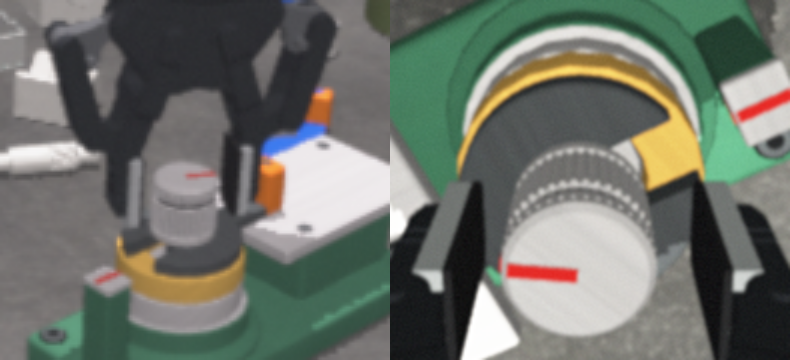

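Run:
```python
from h import *
W=robot.read_camera("wrist")
f=[.4797,.183,-1.398]
im=W["image"].astype(int);k=(im[...,0]>170)&(im[...,1]<80)&(im[...,2]<80);rr,cc=np.nonzero(k)
def ang(s,z):
    P=np.array([onz(W,(a,b),z) for a,b in zip(rr[s],cc[s])])[:,:2]
    d=np.linalg.svd(P-P.mean(0))[2][0];return len(P),P.mean(0).round(4),np.degrees(np.arctan2(d[1],d[0])-f[2])%180
print(ang((abs(rr-337)<15)&(abs(cc-297)<30),.1076),ang((rr<280)&(cc>370)&(cc<450)&(rr>220),.07))
print(onz(W,(338,315.6),.1076))
```

```text
(164, array([0.4786, 0.1743]), np.float64(148.08547660809896)) (112, array([0.4726, 0.2306]), np.float64(179.8901027998085))
[0.4816637  0.18196443 0.1076    ]
```

```bash
python3 -m jog '[[-0.012,-0.007,0,0,-0.1],[-0.012,-0.007,0,0,1],[-0.012,-0.007,0,0,1],[-0.012,-0.007,0,0,1],[-0.012,-0.007,0,0,1],[-0.012,-0.007,0,0,1],[-0.012,-0.007,0,0,1]]'
python3 -m jog '[[0,0,-0.001,0.045,1],[0,0,-0.001,0.09,1],[0,0,-0.002,0.135,1],[0,0,-0.002,0.18,1],[0,0,-0.003,0.225,1],[0,0,-0.003,0.27,1],[0,0,-0.004,0.315,1],[0,0,-0.004,0.36,1],[0,0,-0.005,0.4,1],[0,0,-0.005,0.4,1]]'
python3 -m jog '[[0,0,-0.001,0.045,1],[0,0,-0.001,0.09,1],[0,0,-0.002,0.135,1],[0,0,-0.002,0.18,1],[0,0,-0.003,0.225,1],[0,0,-0.003,0.27,1],[0,0,-0.004,0.315,1],[0,0,-0.004,0.36,1],[0,0,-0.005,0.4,1],[0,0,-0.005,0.4,1]]'
python3 -m jog '[[0,0,0,0.022,1],[0,0,0,0.022,1],[0,0,0,0.022,1],[0,0,0,0.022,1]]'
python3 - <<'E'
from h import *
o=robot.get_obs();print(np.round(o["joint_positions"],3),o["contact_force"],o["torque"],o["tool_rot"])
W=robot.read_camera("wrist");S=robot.read_camera("scene")
cv2.imwrite("pics/c4.png",np.hstack([cv2.resize(S["image"][180:300,300:430],(390,360)),cv2.resize(W["image"][200:380,220:420],(400,360))])[:,:,::-1])
f=[.4815,.182,-1.398];im=W["image"].astype(int);k=(im[...,0]>170)&(im[...,1]<80)&(im[...,2]<80);n,L,st,ce=cv2.connectedComponentsWithStats(k.astype(np.uint8))
for i in range(1,n):
    if st[i,4]>25:
        rr,cc=np.nonzero(L==i)
        for z in(.07,.1092):
            P=np.array([onz(W,(a,b),z) for a,b in zip(rr,cc)])[:,:2];d=np.linalg.svd(P-P.mean(0))[2][0];print(ce[i].round(),st[i,4],z,P.mean(0).round(4),np.degrees(np.arctan2(d[1],d[0])-f[2])%180)
E
```

```text
time: 10.85
eef_pos: [0.4815, 0.1814, 0.0854]
tool_rot: [-3.141, 0.0, 2.855]
contact_force: [-2.5, -6.1, 9.2]
gripper_width: 0.35
finger_force: 58.4
time: 11.85
eef_pos: [0.4815, 0.1812, 0.0861]
tool_rot: [-3.141, 0.001, 1.593]
contact_force: [-3.5, -7.1, 13.5]
gripper_width: 0.353
finger_force: 59.0
time: 12.85
eef_pos: [0.4813, 0.1812, 0.0868]
tool_rot: [3.141, 0.001, 0.337]
contact_force: [-5.4, -6.8, 15.8]
gripper_width: 0.349
finger_force: 59.5
time: 13.25
eef_pos: [0.4813, 0.1812, 0.0869]
tool_rot: [3.141, 0.001, 0.272]
contact_force: [-5.2, -6.2, 14.3]
gripper_width: 0.356
finger_force: 59.3
[-1.024  0.737  0.796  2.032 -0.812  0.722 -1.005] [-5.2000633  -6.18627287 14.34753103] [-1.47561999  1.1655548  -0.07330456] [3.14116550e+00 6.02962314e-04 2.72033227e-01]
[219. 280.] 122 0.07 [0.472  0.2305] 179.8645010991085
[219. 280.] 122 0.1092 [0.4932 0.2237] 179.8645010991085
[300. 332.] 203 0.07 [0.454  0.1835] 0.5654827757079499
[300. 332.] 203 0.1092 [0.4796 0.1882] 0.5654827757079117
```

View pics/c4.png

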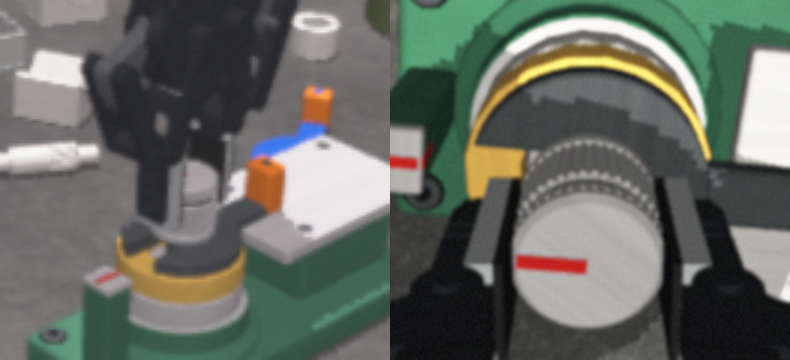

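The line now stands at the index: 0.6° off in the wrist view, with the line at (300,332) and the post line at (219,280). I release with a small opening and lift.

```bash
python3 -m jog '[[0,0,0,0,-0.1],[0,0,0,0,-0.1],[0,0,0,0,-0.1],[0,0,0,0,-0.1],[0,0,-0.2,0,-0.1],[0,0,-0.45,0,-0.1],[0,0,-0.65,0,-0.1],[0,0,-0.65,0,-0.1]]'
python3 -m jog '[[0,0,0,-0.045,0],[0,0,0,-0.09,0],[0,0,0,-0.135,0],[0,0,0,-0.18,0],[0,0,0,-0.225,0],[0,0,0,-0.27,0],[0,0,0,-0.315,0],[0,0,0,-0.36,0],[0,0,0,-0.405,0],[0,0,0,-0.45,0]]'
python3 -m jog '[[0,0,0,-0.0185,0],[0,0,0,-0.0185,0],[0,0,0,-0.0185,0]]'
python3 - <<'E'
from h import *
o=robot.get_obs();y=o["tool_rot"][2];print(np.round(o["joint_positions"],3),o["eef_pos"],o["tool_rot"])
W=robot.read_camera("wrist");T=robot.read_camera("top")
f=[.4815,.1812,-1.398];im=W["image"].astype(int);k=(im[...,0]>160)&(im[...,1]<90)&(im[...,2]<90);n,L,st,ce=cv2.connectedComponentsWithStats(k.astype(np.uint8))
for i in range(1,n):
    if st[i,4]>12:
        rr,cc=np.nonzero(L==i)
        for z in(.07,.1092):
            P=np.array([onz(W,(a,b),z) for a,b in zip(rr,cc)])[:,:2];d=np.linalg.svd(P-P.mean(0))[2][0];print(ce[i].round(),st[i,4],z,P.mean(0).round(4),np.degrees(np.arctan2(d[1],d[0])-f[2])%180)
for p in(W,T):
  for n in("washer_grip","nut_centre"):print(n,[(round(x["score"],2),np.round(x["centre"],1).tolist(),onz(p,x["centre"],.095 if n[0]=="w" else .1092).round(4)) for x in robot.mark_of(p,n)[:3]])
g=fx2w(f,[.06,0,.095]);d=(g-o["eef_pos"])[:2];print(g,"scaled",d@[np.cos(y),np.sin(y)]/.15,d@[np.sin(y),-np.cos(y)]/.15)
E
```

```text
time: 14.15
eef_pos: [0.4829, 0.1825, 0.187]
tool_rot: [-3.14, -0.004, 0.273]
contact_force: [0.8, -0.4, -0.4]
gripper_width: 0.551
finger_force: 0.0
time: 15.15
eef_pos: [0.4813, 0.1822, 0.1837]
tool_rot: [-3.141, 0.0, 1.693]
contact_force: [0.3, -0.6, -1.6]
gripper_width: 0.504
finger_force: 0.0
time: 15.45
eef_pos: [0.4814, 0.182, 0.1838]
tool_rot: [-3.141, -0.0, 1.743]
contact_force: [1.2, -0.3, -0.3]
gripper_width: 0.5
finger_force: 0.0
[-0.892  0.468  0.56   1.957 -0.338  0.809  0.028] [0.48138178 0.18203927 0.18379578] [-3.14120947e+00 -1.79759785e-05  1.74274216e+00]
[318. 167.] 46 0.07 [0.4724 0.231 ] 179.56107359445534
[318. 167.] 46 0.1092 [0.4716 0.2355] 179.5610735944553
[318. 240.] 57 0.07 [0.4821 0.1753] 179.98248434790395
[318. 240.] 57 0.1092 [0.4799 0.1884] 179.9824843479039
[318. 308.] 18 0.07 [0.4928 0.1165] 89.99199835772413
[318. 308.] 18 0.1092 [0.4889 0.1385] 89.99199835772416
washer_grip [(0.77, [319.7, 317.2], array([0.4911, 0.1205, 0.095 ])), (0.74, [444.5, 432.0], array([0.611 , 0.0152, 0.095 ]))]
nut_centre [(0.64, [250.0, 318.6], array([0.4815, 0.1815, 0.1092]))]
washer_grip [(0.67, [195.7, 448.7], array([ 0.6396, -0.0357,  0.095 ])), (0.59, [278.0, 248.0], array([0.4877, 0.3495, 0.095 ]))]
nut_centre []
[0.49181626 0.12209353 0.095     ] scaled -0.4056473536520231 0.00015937862799789103
```

```bash
python3 -m jog '[[-0.2,0,0,0,0],[-0.405,0,0,0,0],[-0.405,0,0,0,0],[-0.405,0,0.2,0,0],[-0.405,0,0.4,0,0],[-0.405,0,0.6,0,0],[-0.405,0,0.7,0,0],[-0.405,0,0.72,0,0],[-0.405,0,0.72,0,0],[-0.405,0,0.72,0,0]]'
python3 - <<'E'
from h import *
o=robot.get_obs();print(o["eef_pos"],o["tool_rot"],o["contact_force"])
S=robot.read_camera("scene");W=robot.read_camera("wrist")
cv2.imwrite("pics/c5.png",np.hstack([cv2.resize(S["image"][170:310,300:450],(390,360)),cv2.resize(W["image"][200:380,220:420],(400,360))])[:,:,::-1])
E
```

```text
time: 16.75
eef_pos: [0.4925, 0.1225, 0.0769]
tool_rot: [3.14, -0.0, 1.745]
contact_force: [0.7, -0.5, -0.8]
gripper_width: 0.502
finger_force: 0.0
[0.49251032 0.122509   0.07689596] [ 3.14046391e+00 -1.83544184e-04  1.74506183e+00] [ 0.70352546 -0.53308818 -0.81488185]
```

View pics/c5.png

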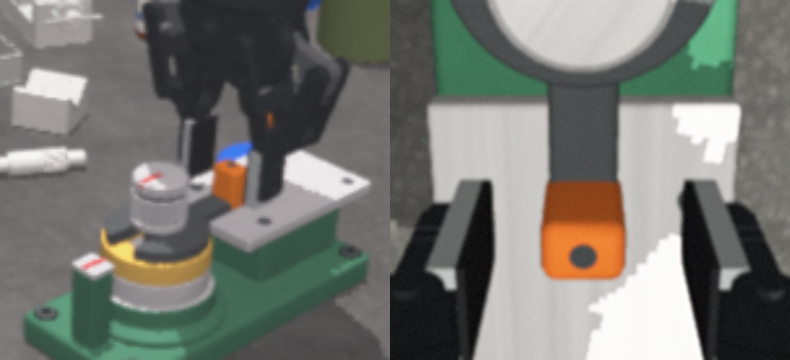

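Both pads straddle the orange grip evenly (grip centre at crop 584,255, fingers at 470 and 705), and the nut's line is in line with the index. I close and slide.

```bash
python3 -m jog '[[0,0,0,0,1],[0,0,0,0,1],[0,0,0,0,1],[0,0,0,0,1],[0,0,0,0,1],[0,0,0,0,1],[0,0,0,0,1]]'
python3 -m jog '[[-0.02,0,0,0,1],[-0.05,0,0,0,1],[-0.08,0,0,0,1],[-0.1,0,0,0,1],[-0.1,0,0,0,1]]'
python3 - <<'E'
from h import *
o=robot.get_obs();print(o["eef_pos"],o["tool_rot"],o["contact_force"])
T=robot.read_camera("top")
for n in("nut_centre","washer_grip","washer"):print(n,[(round(x["score"],2),np.round(x["centre"],1).tolist()) for x in robot.mark_of(T,n)[:3]])
E
```

```text
time: 17.55
eef_pos: [0.4923, 0.1224, 0.0764]
tool_rot: [3.141, -0.0, 1.745]
contact_force: [-1.1, 0.7, 6.8]
gripper_width: 0.191
finger_force: 60.4
time: 18.05
eef_pos: [0.495, 0.1074, 0.0764]
tool_rot: [3.141, -0.0, 1.745]
contact_force: [-1.2, -1.7, 6.8]
gripper_width: 0.193
finger_force: 60.3
[0.4950087  0.10742472 0.07639963] [ 3.14078107e+00 -2.27015338e-04  1.74477379e+00] [-1.23165608 -1.6532248   6.76876708]
nut_centre [(0.72, [277.7, 344.4]), (0.66, [276.3, 336.0])]
washer_grip [(0.79, [274.0, 248.9]), (0.7, [191.6, 447.6]), (0.33, [275.4, 333.0])]
washer [(0.95, [287.8, 224.3]), (0.67, [278.0, 343.1]), (0.6, [212.4, 427.1])]
```

```bash
python3 -m jog '[[-0.06,0,0,0,1],[-0.12,0,0,0,1],[-0.18,0,0,0,1],[-0.24,0,0,0,1],[-0.3,0,0,0,1],[-0.36,0,0,0,1],[-0.42,0,0,0,1],[-0.43,0,0.002,0,1],[-0.43,0,0.003,0,1],[-0.43,0,0.003,0,1]]'
python3 - <<'E'
from h import *
o=robot.get_obs();print(o["eef_pos"],o["tool_rot"],o["contact_force"],(o["eef_pos"]-[.4923,.1224,.0764])[:2]@[np.cos(-1.398),np.sin(-1.398)])
S=robot.read_camera("scene");save(S,"c6.png",(170,310,290,460),3)
E
```

```text
time: 19.25
eef_pos: [0.5062, 0.0438, 0.0763]
tool_rot: [3.141, -0.0, 1.745]
contact_force: [-4.0, -1.3, 16.4]
gripper_width: 0.195
finger_force: 61.8
[0.50620971 0.04384307 0.07630571] [ 3.14059198e+00 -1.76777616e-04  1.74461333e+00] [-3.95173084 -1.26228755 16.44114648] 0.07977864929870258
```

View pics/c6.png

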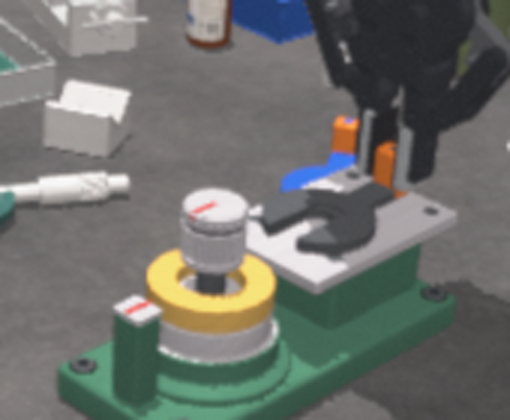

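The washer lies wholly on the plate, 80 mm along, with its disc at crop (320,215). The rings are in place and the nut's line is at the index. Next I let go and lift.

```bash
python3 -m jog '[[0,0,0,0,0],[0,0,0,0,0],[0,0,0,0,0],[0,0,0,0,0],[0,0,0,0,0],[0,0,-0.1,0,0],[0,0,-0.3,0,0],[0,0,-0.6,0,0],[0,0,-0.8,0,0],[0,0,-0.8,0,0]]'
python3 -m jog '[[0,0,0,0,0],[0,0,0,0,0],[0,0,0,0,0]]'
python3 - <<'E'
from h import *
W=robot.read_camera("wrist");save(W,"c7.png")
print(robot.get_obs()["contact_force"])
f=[.4815,.1812,-1.398];c,s=np.cos(f[2]),np.sin(f[2])
for n,z in(("washer",.0675),("washer_grip",.0945),("nut_mark",.1092),("nut_centre",.1092)):
    for x in robot.mark_of(W,n)[:2]:
        d=onz(W,x["centre"],z)-[f[0],f[1],0];print(n,round(x["score"],2),np.round(x["centre"]),(c*d[0]+s*d[1]).round(4),(-s*d[0]+c*d[1]).round(4))
E
```

```text
time: 20.3
eef_pos: [0.5074, 0.0441, 0.199]
tool_rot: [3.136, -0.001, 1.745]
contact_force: [-0.4, -0.0, -1.5]
gripper_width: 0.503
finger_force: 0.0
time: 20.6
eef_pos: [0.5054, 0.0438, 0.1947]
tool_rot: [-3.14, 0.0, 1.745]
contact_force: [0.1, -1.0, -0.8]
gripper_width: 0.502
finger_force: 0.0
[ 0.03490052 -0.04918068 -0.82619427]
washer 0.72 [151. 317.] 0.0794 -0.0014
washer_grip 0.82 [329. 440.] 0.2169 0.0981
washer_grip 0.73 [237. 319.] 0.1395 -0.0002
nut_centre 0.88 [ 14. 321.] 0.0005 0.0006
nut_centre 0.43 [150. 317.] 0.0756 -0.0015
```

View pics/c7.png

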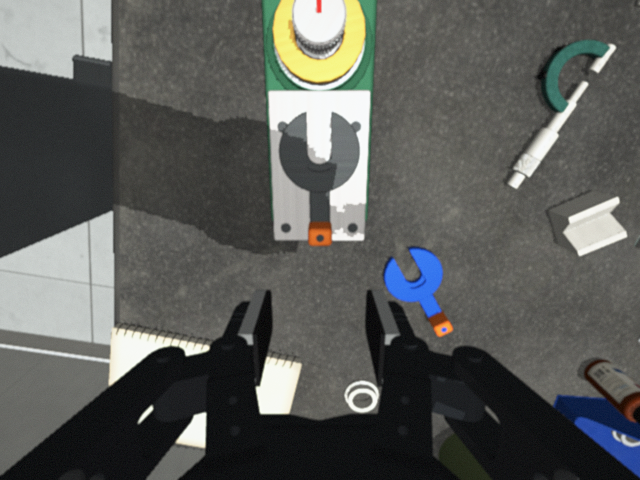

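The picture shows the washer flat on the plate (disc at row 151, col 317; x = 79 mm, y = -1 mm), released. The nut's red line points along fixture -x at (5,320), and the rings are in place.

```bash
python3 -c "
from cell import robot
print(robot.finish_job())"
```

```text
the job is handed in; nothing more can be done
None
```

Job handed in, verdict not shown: by my measurements the nut's line is within about 1° of the index, the washer lies released on the rest plate 79 mm from the axis, the rings look unmoved, and the gripper is clear of everything.

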